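# Load the test-card warming box

## Task

Load the warming box: turn both quarter-turn fasteners on its blue-edged panel to unlocked, swing the panel up until it rests open on its stop, and lay every white test card lying on the dark desk flat on the tray floor inside, none on top of another. Then lower the panel fully shut, turn both fasteners back to locked, and only after that flip the toggle switch on; leave the two dropper bottles in front of the keyboard standing where they are.

Things in the scene. Friction and masses are not known exactly. Their poses are not given: they have to be found in the camera images.
- warmer: White warming box fixed to the desk, 140 (its x) x 177 (its y) x 63 mm high with the panel shut. Origin: centre of its underside on the desk; z up; -x is its front, roughly facing the robot, +y its left. Walls 6 mm thick, wall tops 55 mm up; a lip along the top of the front wall reaches 11 mm inward from its inner face. The panel covers its whole top.
- tray_middle (a point): Middle of the tray floor, on its surface, 12 mm above the desk; axes as those of warmer. The floor measures 128 (x) x 165 (y) mm, black with three grey lane stripes, 84 mm long along x and 30 mm wide, at y = -52, 0 and +52 mm (a guide; any place on the floor will do).
- hinge_line (a point): Middle of the panel's hinge line: 70 mm behind the box's middle and 59 mm above the desk; the hinge axis runs along the box's y. Fixed to the box.
- panel (a joint): Angle of the access panel (140 x 177 x 8 mm, 0.35 kg, grey top, blue edge), hinged along the back of the box. 0 = shut, 1.8 = open on its stop, 13 degrees past upright, where its weight keeps it. The hinge is damped (0.2 N m per rad/s): let go short of upright, it sinks shut in a second or two. It cannot lift while a fastener is locked.
- panel_handle (a point): Middle of the panel's steel pull bar: round, 10 mm thick, 90 mm long along the box's y, on two arms 45 mm in front of the panel's front edge and level with the panel, 185 mm from the hinge line. Shut, it is 59 mm above the desk, free space below. Turns with the panel. It can be pinched from above at every panel angle, and rolls between the fingers as the panel swings.
- cam_left (a joint): Angle of the left quarter-turn fastener on the panel. 0 = locked (wing along the box's x, in line with the red dot, white tick to the front), pi/2 = unlocked (wing along y, in line with the green dot); positive is anticlockwise from above. Stops at 0 and pi/2; it stays where it is left (friction 0.04 N m). Above 1.3 rad it frees the panel.
- cam_right (a joint): The same for the right fastener; same direction of turning.
- cam_left_wing (a point): Middle of the left fastener's black wing: a bar 34 mm long, 9 mm thick, standing 22 mm high with its top 11 mm above this point and its foot 3.5 mm above the panel's top face. x runs along the wing, away from its white tick; z points out of the panel's top face. It sits 110 mm from the hinge line towards the front, 55 mm left of the panel's middle.
- cam_right_wing (a point): The same for the right fastener, 55 mm right of the panel's middle.
- power_switch (a joint): Angle of the steel toggle bat on the switch pod. -0.4 = off (leans towards the box's front, -x), +0.4 = on (leans to the back, +x). It is over-centre and snaps to either side; about 1 N at the tip moves it past its centre.
- bat_tip (a point): Tip of the toggle bat, 35 mm above its pivot; the bat is 12 mm thick near the tip.
- switch_pivot (a point): Pivot of the toggle bat, 3 mm above the pod's top face (53 mm above the desk), fixed to the box; axes as those of warmer. The grey pod under it is 50 mm high, on the left flank of the box: box x from -67 to +43 mm, y from +89 to +144 mm.
- white_dropper_centre (a point): Centre of the dropper bottle with the white cap, 28 mm diameter, 68 mm high: to be left standing.
- blue_dropper_centre (a point): Centre of the dropper bottle with the blue cap, 28 mm diameter, 68 mm high: to be left standing.
- card_0_centre (a point): Centre (half-way up) of a white plastic test card, 21 (x) x 72 (y) x 9 mm, lying flat on the desk; z is its face's normal, y its long axis. Absent (None) in some starts.
- card_1_centre (a point): Centre (half-way up) of a white plastic test card, 21 (x) x 72 (y) x 9 mm, lying flat on the desk; z is its face's normal, y its long axis. Absent (None) in some starts.
- card_2_centre (a point): Centre (half-way up) of a white plastic test card, 21 (x) x 72 (y) x 9 mm, lying flat on the desk; z is its face's normal, y its long axis. Absent (None) in some starts.
Not all that is in view belongs to the job. Leave any brown, purple or yellow look-alike of the part that bears card_2_centre alone.

How it is judged:
By the outcome, as a careful person would: the job done as asked, in the order asked, and still so for the second after the job is handed in, with the robot touching nothing.
Of card_0, card_1, card_2 only 2 to 3 are there at a start; the rules pass over those that are not, and their reading is None.
At some moment in a run one of card_0, card_1, card_2 may be knocked a few centimetres aside while the robot is not near it.
Once in a run the grip may slacken for a moment while it holds something.
It also fails if it takes over 200 s, if anything falls off the work surface, if the arm or the gripper's body presses on something with over 40 N, if the wrist force passes 120 N, or if a joint passes its speed limit or range.

## Robot

A 7-joint arm with a two-finger parallel gripper is mounted at the origin on a cart in front of the work surface, level with it; the furniture and walls round the work are solid. World frame = base frame: x ahead of the robot, y to its left, z up, the work surface at z = 0. Lengths are in m, angles in rad, forces in N, time in s.
With the tool pointing down it reaches from about 0.425 to 0.925 m from the base axis. Payload 6.8 kg.
Tool frame: the origin (TCP) lies at the very end of the fingers, on their centre line; the grasp point (between the pads) lies 19 mm behind it; z points along the fingers, y is the direction in which the jaws open and shut (so a half turn about z gives the same grasp; the last joint's range is limited). The gripper opens to 88 mm and grips with 3 to 60 N. Pads are 20 mm wide; open, the fingers measure 115 mm over their backs; the gripper's body (75 mm by 178 mm) begins 61 mm behind the grasp point.
Start: joints at [1.023, 0.477, 0.022, 1.555, -0.011, 1.109, -0.083], TCP at [0.287, -0.611, 0.223] pointing down, gripper open.
Joint ranges: [-2.96, 2.96], [-0.34, 2.1], [-1.41, 1.46], [0.24, 2.44], [-1.37, 4.51], [0.17, 1.92], [-2.96, 2.96]. Speed limits (rad/s): [2.39, 2.39, 3.14, 3.14, 3.14, 3.14, 3.14].

## Interface

Orientations are given as a unit quaternion [x, y, z, w].
In Python, from cell import * gives the robot as it stands. Calls block until the motion is done:
- goto(position, orientation): joint-space move of the TCP to a pose.
- move_linear(position, orientation=None, vel=0.15, force_limit=None): straight line of the TCP; orientation=None keeps the orientation; vel is the mean speed in m/s. With force_limit (N) it stops when the force on the tool has changed by that much, and returns True; else False.
- move_joints(angles): joint-space move.
- open_jaws() and clamp(f_grip=None): open the fingers fully, or close them until they stop; f_grip is the grip in N (None keeps the last).
- pause(seconds).
- solve_ik(position, orientation): joint angles nearest the present ones, or None.
- read_state(): the state.
- snapshot(name): name is "scene" or "top" or "wrist"; returns a dict with "pixels" (420x560x3 uint8, red, green, blue), "depth" (420x560 float32, m along the optical axis (not along the pixel's ray), 0 where there is no reading), "vertical_fov" (degrees; the focal length in pixels is half the picture's height over the tangent of half this angle, whatever the lens; pixels are square), "cx", "cy" (the principal point, pixels), "D" ([k1, k2, p1, p2, k3] as OpenCV has them; the pictures are not rectified), "T" (4x4, takes a point from camera to world coordinates). Camera axes: x right, y up, looking along -z (the intrinsics and any distortion apply to the point x, -y, -z); pixel columns grow to the right and rows downward; lengths in m; the calibration is good to about 2 mm. A picture is of the moment at which its call begins.
A pose or a line that the arm cannot do raises Unreachable and nothing moves.
- finish_job(): hands the job in, once; it reports no verdict.
The state is a dict: "time": time; "qpos": joint angles; "qd": joint speeds; "tau": joint torques, N m; "position": TCP position; "orientation": TCP orientation; "force": force on the tool from outside, world axes, zero at the start; "moment": the same for the moment, N m; "grip_width": finger opening in m.
Only numpy, scipy, OpenCV 4.12 (cv2) and the standard library are available. Lean on these libraries where they do the work, as an engineer would, in place of code of your own. Each camera call takes 0.05 s, during which the arm holds its last target. There are 200 camera calls.

## Working session

There is one attempt and no reset: what is moved stays moved. The work goes in short steps, each a Python script; the robot and the scene stay as the last script left them, time stands still between calls to the robot, and variables do not carry over. Pictures are saved under pics/ and viewed, about 12 in all and at most 16, crops included, and the job is handed in when it is done.

```bash
ls; mkdir -p pics; python3 - <<'E'
from cell import *
import cv2, numpy as np
for n in ("scene","top"):
    s=snapshot(n); cv2.imwrite(f"pics/{n}0.png",s["pixels"][:,:,::-1]); np.savez(f"/tmp/{n}0.npz",**{k:np.array(v) for k,v in s.items()})
    print(n,s["vertical_fov"],s["cx"],s["cy"],s["D"],np.round(s["T"],3).tolist())
print(read_state())
E
```

```text
pics
scene 44.19932879300583 278.6496196105133 210.98795463892617 [0.04006024 0.         0.         0.         0.        ] [[-0.631, 0.492, -0.6, -0.145], [-0.776, -0.392, 0.495, 0.507], [0.008, 0.778, 0.629, 0.77], [0.0, 0.0, 0.0, 1.0]]
top 52.05523751439819 279.27883241381403 212.55558197641187 [-0.07552207  0.          0.          0.          0.        ] [[0.0, 0.993, -0.12, 0.418], [-1.0, -0.003, -0.026, -0.039], [-0.026, 0.12, 0.992, 1.053], [0.0, 0.0, 0.0, 1.0]]
{'time': 0.1, 'qpos': array([ 1.02287328,  0.47776283,  0.0223403 ,  1.55632306, -0.01150948,
        1.10932191, -0.08310889]), 'qd': array([ 0.0006641 , -0.00144756, -0.00034032, -0.00176915,  0.00148456,
       -0.00049845,  0.00062061]), 'tau': array([ 3.48759313e-03, -5.84100044e+01,  1.53965324e+00, -2.73315257e+01,
       -5.42465982e-02,  1.31377147e-02,  3.03798765e-05]), 'position': array([ 0.28716283, -0.61026915,  0.22176094]), 'orientation': array([ 9.75915392e-01,  2.18147737e-01, -2.39480548e-04, -8.08847505e-04]), 'force': array([-1.09266379, -0.21942358,  0.32687608]), 'moment': array([-0.0001299 ,  0.01892822, -0.01607292]), 'grip_width': 0.08768364776289013}
```

View pics/top0.png

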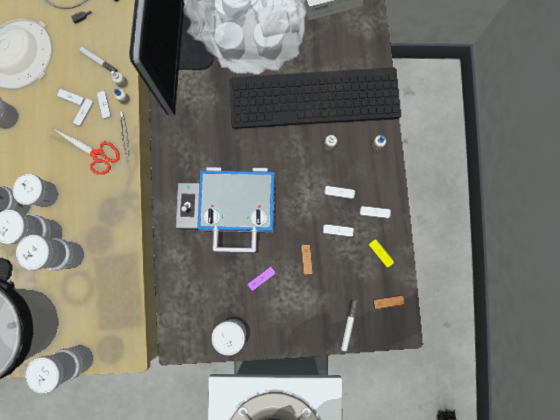

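View pics/scene0.png

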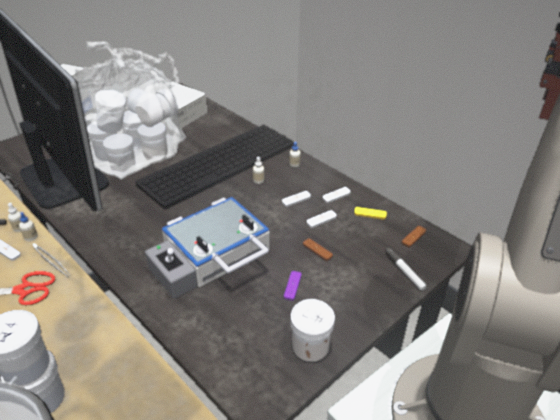

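Top view: white cards on the dark desk at (340,192), (376,212) and (338,230). The box is at (237,200) with wings at (211,217) and (259,217), the handle bar at (235,250) and the toggle at (186,206). Look-alikes to leave alone are brown (307,259) and (389,302), purple (261,278), yellow (381,253), the white marker (348,325), and the white cards on the wooden bench (70,97), (85,107), (103,104). Next I'll measure and take one close crop.

```bash
cat > h.py <<'E'
import numpy as np, cv2
from scipy.spatial.transform import Rotation as R
def K(s):
    f=210/np.tan(np.radians(float(s["vertical_fov"]))/2)
    return np.array([[f,0,float(s["cx"])],[0,f,float(s["cy"])],[0,0,1]])
def cast(s,px,z):
    "pixels -> world points on plane z"
    n=cv2.undistortPoints(np.float64(px).reshape(-1,1,2),K(s),np.float64(s["D"])).reshape(-1,2)
    T=np.array(s["T"]); d=np.c_[n[:,0],-n[:,1],-np.ones(len(n))]@T[:3,:3].T
    o=T[:3,3]; return o+d*((z-o[2])/d[:,2])[:,None]
def proj(s,P):
    T=np.linalg.inv(np.array(s["T"])); c=np.atleast_2d(P)@T[:3,:3].T+T[:3,3]
    c=c*[1,-1,-1]
    return cv2.projectPoints(c,np.zeros(3),np.zeros(3),K(s),np.float64(s["D"]))[0].reshape(-1,2)
def blobs(s,mask,z,amin=30,roi=None):
    "contours -> (world center, long-axis yaw, sides long/short mm, pixel)"
    m=mask.astype(np.uint8)
    if roi: 
        r=np.zeros_like(m); x0,y0,x1,y1=roi; r[y0:y1,x0:x1]=1; m=m*r
    out=[]
    for c in cv2.findContours(m,cv2.RETR_EXTERNAL,cv2.CHAIN_APPROX_NONE)[0]:
        if cv2.contourArea(c)<amin: continue
        w=cast(s,c.reshape(-1,2),z)[:,:2]
        b=cv2.minAreaRect((w*1000).astype(np.float32)); p=cv2.boxPoints(b)
        e=[p[1]-p[0],p[2]-p[1]]; l=max(e,key=np.linalg.norm)
        yaw=np.arctan2(l[1],l[0])%np.pi
        out.append((np.array(b[0])/1000,yaw,sorted(b[1])[::-1],c.reshape(-1,2).mean(0)))
    return out
def white(s):
    p=s["pixels"].astype(int); return (p.min(2)>165)&(np.ptp(p,axis=2)<35)
def blue(s):
    p=s["pixels"].astype(int); return (p[:,:,2]-p[:,:,0]>60)&(p[:,:,2]>110)&(p[:,:,2]-p[:,:,1]>20)&(p[:,:,1]-p[:,:,0]>5)
def down(yaw): # tool pointing down, tool y (jaw axis) at world yaw angle
    return (R.from_euler('z',yaw-np.pi/2)*R.from_quat([1,0,0,0])*R.from_euler('z',np.pi)).as_quat()
E
python3 - <<'E'
from h import *
for n,roi in (("top",(310,175,410,245)),("scene",(270,175,365,230))):
    s=dict(np.load(f"/tmp/{n}0.npz"))
    for b in blobs(s,white(s),.009,roi=roi): print(n,"card",b[0].round(4),round(b[1],3),np.round(b[2],1),b[3].round())
    for b in blobs(s,blue(s),.063,amin=300): print(n,"blue",b[0].round(4),round(b[1],3),np.round(b[2],1),b[3].round())
s=dict(np.load("/tmp/top0.npz"))
im=s["pixels"][150:265,165:405,::-1]; cv2.imwrite("pics/crop1.png",cv2.resize(im,None,fx=3.3,fy=3.3,interpolation=cv2.INTER_CUBIC))
print(s["depth"][200,240],R.from_quat(down(0)).as_matrix().round(2).tolist())
E
```

```text
top card [ 0.5014 -0.1539] 1.443 [73.1 20.6] [338. 230.]
top card [ 0.5462 -0.2452] 1.45 [73.1 20.7] [375. 212.]
top card [ 0.5958 -0.1591] 1.424 [72.7 20.5] [339. 192.]
top blue [0.5677 0.0891] 1.553 [176.5 138.9] [236. 195.]
scene card [ 0.5    -0.1535] 1.441 [74.7 26.7] [321. 218.]
scene card [ 0.5944 -0.1578] 1.418 [73.8 27.8] [296. 198.]
scene card [ 0.5451 -0.2442] 1.45 [77.1 27.3] [336. 194.]
scene blue [0.5669 0.0903] 1.549 [177.4 141.9] [210. 226.]
1.001792 [[-0.0, 1.0, -0.0], [1.0, 0.0, 0.0], [0.0, -0.0, -1.0]]
```

View pics/crop1.png

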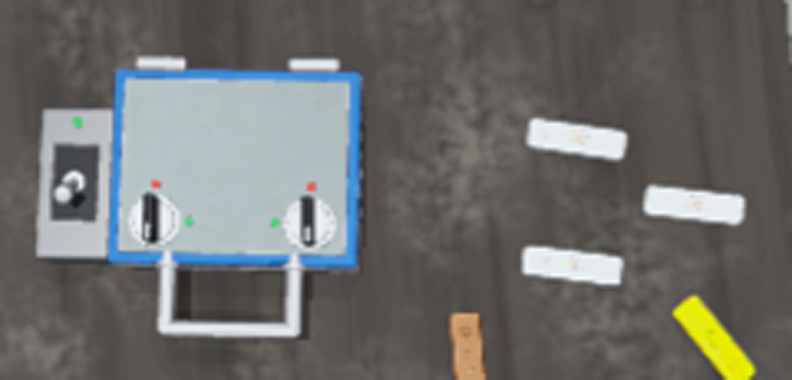

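Sizes match (cards 73×21, panel 177×139) and both cameras agree to about 1.5 mm. The three white cards on the desk are the right ones. Next, unlock the fasteners.

To keep the open fingers off the toggle, I'll approach each wing 0.45 rad ahead.

```bash
cat >> h.py <<'E'
from cell import *
YAW=-0.019; C=np.array([0.5673,0.0897])
def bw(x,y,z): # box -> world
    c,s=np.cos(YAW),np.sin(YAW); return np.array([C[0]+c*x-s*y,C[1]+s*x+c*y,z])
def best(pos,yaw,also=()):
    "yaw+k*pi with last joint most central, also at offsets"
    o=[]
    for k in (-1,0,1,2):
        q=solve_ik(pos,down(yaw+k*np.pi))
        if q is not None: o.append((max(abs(q[6]-a) for a in (0,*also)),yaw+k*np.pi))
    return min(o)[1]
def st(t=""):
    s=read_state(); print(t,"t%.1f"%s["time"],"p",s["position"].round(4),"F",s["force"].round(1),"w%.4f"%s["grip_width"],"q7 %.2f"%s["qpos"][6],flush=True); return s
def spin(d): # turn tool about vertical by d (world, anticlockwise)
    s=read_state(); q=np.array(s["qpos"]); q[6]-=d; move_joints(q)
def tool_yaw():
    y=R.from_quat(read_state()["orientation"]).as_matrix()[:,1]; return np.arctan2(y[1],y[0])
E
python3 - <<'E'
from h import *
clamp_f=25
for side in (-1,1):
    p=bw(-.040,.055*side,.071)
    y=best(p+[0,0,.08],YAW+np.pi/2+.45,(1.2,))
    goto(p+[0,0,.08],down(y)); st("above")
    print("yaw",y,tool_yaw())
    print(move_linear(p,vel=.1,force_limit=15)); st("down")
    clamp(clamp_f); st("clamped")
    y0=tool_yaw(); spin(.57); print("test spin",tool_yaw()-y0); spin(np.pi/2-.45-.57+.03); st("spun"); print(tool_yaw()-y0)
    open_jaws(); move_linear(p+[0,0,.1],vel=.2)
s=snapshot("wrist"); cv2.imwrite("pics/w1.png",s["pixels"][:,:,::-1])
goto(bw(-.115,0,.16),down(best(bw(-.115,0,.16),YAW)))
s=snapshot("top"); cv2.imwrite("pics/t1.png",s["pixels"][:,:,::-1]); st()
E
```

```text
above t2.6 p [0.5265 0.0345 0.1509] F [-0.7  0.1 -0.3] w0.0878 q7 1.42
yaw 8.284981633974482 1.9997044112731484
False
down t3.5 p [0.5267 0.0357 0.0715] F [ 0.2 -0.2 -0. ] w0.0880 q7 1.32
clamped t4.7 p [0.5261 0.0357 0.071 ] F [-0.7  1.6  1.5] w0.0088 q7 1.32
test spin -0.5661832440526555
spun t5.9 p [0.5236 0.0367 0.0708] F [-8.3  3.1  6.8] w0.0234 q7 0.17
-1.1440385724619495
above t8.4 p [0.5278 0.1447 0.1498] F [-0.2 -0.5  0.3] w0.0876 q7 1.07
yaw 8.284981633974482 1.9989519648002423
False
down t9.3 p [0.5287 0.1458 0.0714] F [0.3 0.  0.9] w0.0880 q7 0.98
clamped t10.5 p [0.5282 0.1457 0.0711] F [-1.3  1.   0.5] w0.0087 q7 0.98
test spin -0.5660498821034974
spun t11.7 p [0.5277 0.146  0.0711] F [-2.2  0.1  1.8] w0.0244 q7 -0.17
-1.1424601544560284
 t14.3 p [0.4529 0.0925 0.1599] F [ 0.2 -0.5  0.5] w0.0880 q7 -0.74
```

Joint 7 turns the other way from what I assumed, so the wings were held against their locked stop (harmless, forces under 9 N). I'll fix the sign and repeat.

```bash
sed -i 's/q\[6\]-=d/q[6]+=d/; s/abs(q\[6\]-a)/abs(q[6]+a)/' h.py
python3 - <<'E'
from h import *
for side in (1,-1):
    p=bw(-.040,.055*side,.071)
    y=best(p+[0,0,.08],YAW+np.pi/2+.45,(1.15,))
    goto(p+[0,0,.08],down(y))
    print(move_linear(p,vel=.1,force_limit=15)); st("down")
    clamp(25); st("clamped")
    y0=tool_yaw(); spin(np.pi/2-.45+.03); st("spun"); print(tool_yaw()-y0)
    open_jaws(); move_linear(p+[0,0,.1],vel=.2)
goto(bw(-.20,-.12,.25),down(best(bw(-.20,-.12,.25),YAW)))
s=snapshot("top"); cv2.imwrite("pics/t2.png",cv2.resize(s["pixels"][150:265,165:405,::-1],None,fx=3.3,fy=3.3)); st()
E
```

```text
False
down t16.2 p [0.5288 0.1458 0.0715] F [-0.2 -0.1 -0.2] w0.0883 q7 -1.92
clamped t17.4 p [0.5282 0.1457 0.071 ] F [-1.2  0.5  0.7] w0.0086 q7 -1.92
spun t18.5 p [0.5287 0.1454 0.0711] F [ 1.3 -0.6 -1.9] w0.0093 q7 -0.78
1.1488214200084228
False
down t22.2 p [0.5267 0.0357 0.0715] F [-0.  -0.  -0.3] w0.0877 q7 -1.58
clamped t23.4 p [0.5261 0.0356 0.071 ] F [-0.8  0.5 -0.1] w0.0087 q7 -1.58
spun t24.4 p [0.5266 0.0353 0.071 ] F [ 2.3 -0.9 -2. ] w0.0085 q7 -0.43
1.1488419272577317
 t27.2 p [ 0.3659 -0.0261  0.2494] F [ 0.9 -0.1 -0.4] w0.0880 q7 -0.07
```

View pics/t2.png

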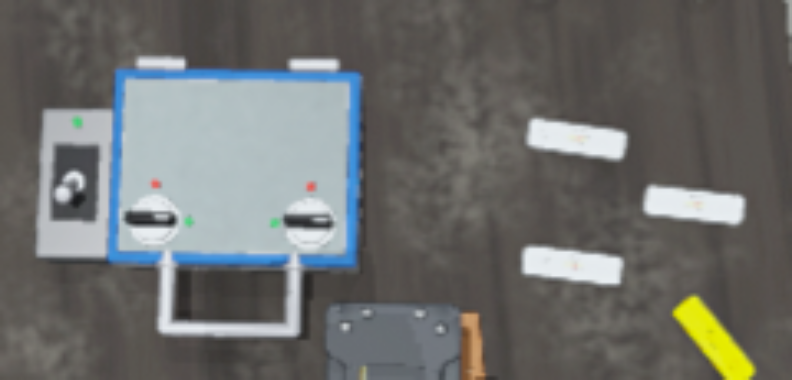

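Both wings now lie along y, in line with the green dots. Next, open the panel.

```bash
cat >> h.py <<'E'
def bar(th,dz=-.018): return bw(.070-.185*np.cos(th),0,.059+.185*np.sin(th)+dz)
def swing(a,b,n=18,vel=.12):
    for th in np.linspace(a,b,n+1)[1:]:
        move_linear(bar(th),vel=vel)
        s=read_state()
        if np.linalg.norm(s["force"])>35 or s["grip_width"]<.006: st("SWING? %.2f"%th); return False
    return True
E
python3 - <<'E'
from h import *
y=best(bar(.9),YAW); o=down(y)
print([solve_ik(bar(t),o) is not None for t in (0,.5,1,1.4,1.8)])
goto(bar(0,.07),o)
print(move_linear(bar(0),vel=.12,force_limit=15)); clamp(35); st("grip")
ok=swing(0,1.77); st("open"); 
if ok:
    open_jaws(); move_linear(bar(1.77,.06),vel=.15); st()
    goto(bw(-.20,-.12,.30),down(best(bw(-.20,-.12,.30),YAW+np.pi/2)))
    s=snapshot("top"); cv2.imwrite("pics/t3.png",s["pixels"][:,:,::-1])
    for b in blobs(s,white(s),.009,roi=(310,175,410,245)): print("card",b[0].round(4),round(b[1],3),np.round(b[2],1),b[3].round())
E
```

```text
[True, True, True, True, True]
True
grip t29.8 p [0.4526 0.0917 0.0611] F [ 2.4 -0.2 -2.5] w0.0070 q7 -0.71
SWING? 0.20 t30.3 p [0.4554 0.0918 0.0774] F [ 0.7 -0.5 -0.4] w0.0003 q7 -0.68
open t30.3 p [0.4554 0.0918 0.0774] F [ 0.7 -0.5 -0.4] w0.0003 q7 -0.68
```

The rear finger came down on the panel edge: at 57 mm half-span it overlaps the panel 45 mm behind the bar. So the bar was never properly gripped. I'll pinch it with the tool tilted about 32° when shut, bringing it upright as the panel rises.

```bash
cat >> h.py <<'E'
def tilt(y,phi):
    n=np.array([-np.sin(YAW),np.cos(YAW),0]); return (R.from_rotvec(-phi*n)*R.from_quat(down(y))).as_quat()
PHI=np.radians(32)
def bpose(th,y,depth=.014,phi=None):
    if phi is None: phi=PHI*max(0,1-th/.9)
    q=tilt(y,phi); tz=R.from_quat(q).as_matrix()[:,2]
    return bar(th,0)+tz*depth,q
def swing(a,b,y,n=18,vel=.12):
    for th in np.linspace(a,b,n+1)[1:]:
        move_linear(*bpose(th,y),vel=vel)
        s=read_state()
        if np.linalg.norm(s["force"])>35 or s["grip_width"]<.006: st("SWING? %.2f"%th); return False
    return True
E
python3 - <<'E'
from h import *
o=[]
for k in (0,1,-1):
    q=[solve_ik(*bpose(t,YAW+k*np.pi)) for t in (0,.3,.6,.9,1.4,1.77)]+[solve_ik(*bpose(0,YAW+k*np.pi,-.07))]
    print(k,[None if a is None else np.round(a,2).tolist() for a in q][::3])
    if all(a is not None for a in q): o.append((max(abs(a[6]) for a in q),YAW+k*np.pi))
y=min(o)[1]; print("yaw",y)
move_linear(read_state()["position"]+[0,0,.12]); open_jaws()
goto(*bpose(0,y,-.07))
hit=move_linear(*bpose(0,y),vel=.1,force_limit=12); st("at bar hit=%s"%hit)
if not hit:
    clamp(40); st("grip")
    if swing(0,1.77,y):
        st("open"); open_jaws(); move_linear(bar(1.77,.06),vel=.15); st()
        p=bw(-.18,-.12,.30); goto(p,down(best(p,YAW+np.pi/2)))
        s=snapshot("top"); cv2.imwrite("pics/t3.png",s["pixels"][:,:,::-1])
        for b in blobs(s,white(s),.009,roi=(310,175,410,245)): print("card",b[0].round(4),round(b[1],3),np.round(b[2],1),b[3].round())
    st()
E
```

```text
0 [None, [0.24, 0.34, -0.64, 1.9, 0.25, 0.97, -0.53], None]
1 [None, [-1.2, 0.6, 1.29, 1.99, -0.66, 1.07, -2.77], None]
-1 [None, [-1.2, 0.6, 1.29, 1.99, -0.66, 1.07, -2.77], None]Traceback (most recent call last):
  File "<stdin>", line 7, in <module>
ValueError: min() iterable argument is empty
```

The tilted pose is out of reach. Instead I'll descend vertically 15 mm further forward, so the rear finger drops into the gap behind the bar. A feather clamp will narrow the jaws, then I'll centre on the bar and clamp properly.

```bash
cat >> h.py <<'E'
PHI=0
E
python3 - <<'E'
from h import *
y=best(bar(.9),YAW); off=bw(-.015,0,0)-bw(0,0,0); o=down(y); print(y)
move_linear(read_state()["position"]+[0,0,.08]); open_jaws()
p0=bpose(0,y,.017)[0]
goto(p0+off+[0,0,.07],o)
hit=move_linear(p0+off,vel=.1,force_limit=12); st("at bar hit=%s"%hit)
if not hit:
    clamp(3); s=st("feather"); 
    if s["grip_width"]>.02:
        move_linear(p0,vel=.05,force_limit=15); st("centred")
    clamp(40); st("grip")
E
```

```text
-0.019
at bar hit=False t33.5 p [0.4378 0.0924 0.0425] F [-0.2 -0.3 -0.7] w0.0880 q7 -0.75
feather t34.5 p [0.4398 0.0922 0.0425] F [ 6.7 -1.2 -2.9] w0.0354 q7 -0.75
centred t35.0 p [0.4526 0.0919 0.0419] F [ 1.3 -0.6 -1.1] w0.0099 q7 -0.74
grip t35.2 p [0.4527 0.0918 0.042 ] F [ 3.1 -0.8 -2.7] w0.0090 q7 -0.74
```

Gripped, with width about 10 mm matching the bar. Now swing it open.

```bash
sed -i 's/depth=.014/depth=.017/' h.py; python3 - <<'E'
from h import *
y=YAW
if swing(0,1.77,y):
    st("open"); open_jaws(); move_linear(bar(1.77,.06),vel=.15); st()
    p=bw(-.18,-.12,.30); goto(p,down(best(p,YAW+np.pi/2)))
    s=snapshot("top"); cv2.imwrite("pics/t3.png",s["pixels"][:,:,::-1])
    for b in blobs(s,white(s),.009,roi=(310,175,410,245)): print("card",b[0].round(4),round(b[1],3),np.round(b[2],1),b[3].round())
st()
E
```

```text
open t40.6 p [0.6743 0.0874 0.2236] F [ 0.9 -4.4  3.8] w0.0090 q7 -0.48
 t42.5 p [0.6735 0.0875 0.2995] F [ 0.3  0.2 -0.1] w0.0874 q7 -0.45
card [ 0.5015 -0.1539] 1.444 [73.1 20.3] [338. 230.]
card [ 0.5219 -0.2732] 1.45 [71.7 20.6] [387. 222.]
card [ 0.5958 -0.1591] 1.424 [72.7 20.5] [339. 192.]
 t44.3 p [ 0.3855 -0.0267  0.3001] F [-0.2 -0.4  0.7] w0.0877 q7 1.56
```

View pics/t3.png

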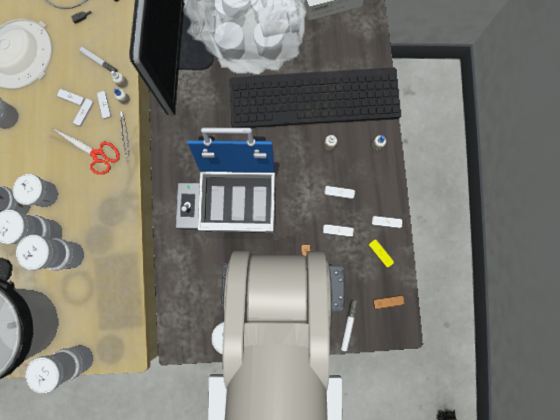

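The panel rests open. One card has been knocked aside (now at px 387,222, yellow look-alike below it). I'll load the first card and push it against the left side, leaving room for the others.

```bash
cat >> h.py <<'E'
def cards():
    s=snapshot("top"); r=blobs(s,white(s),.009,roi=(300,165,425,290))
    return [b for b in r if abs(b[2][0]-73)<5 and abs(b[2][1]-20.5)<3]
def pick(c,yawlong):
    p=np.array([c[0],c[1],.0035]); y=best(p+[0,0,.12],yawlong-np.pi/2)
    goto(p+[0,0,.15],down(y)); hit=move_linear(p,vel=.12,force_limit=12); st("at card hit=%s"%hit)
    clamp(30); move_linear(p+[0,0,.15],vel=.15); pause(.1); return st("lifted")["grip_width"]
def place(yb,tip,drop=.0):
    p=bw(.003,yb,tip); y=best(p+[0,0,.1],YAW+np.pi/2); o=down(y)
    goto(p+[0,0,.15],o); st("over")
    move_linear(p+[0,0,.05],o,vel=.15); w=read_state()["grip_width"]; print("w",w)
    hit=move_linear(p,vel=.05,force_limit=8); st("placed hit=%s"%hit)
    open_jaws(); move_linear(p+[0,0,.09],o,vel=.12)
def push(y0,y1,tip=.0165):
    p=bw(.003,y0,tip); q=bw(.003,y1,tip); clamp(20)
    print("push hits",move_linear(p+[0,0,.06],vel=.15),move_linear(p,vel=.08,force_limit=10),move_linear(q,vel=.05,force_limit=15)); st("pushed")
    move_linear(bw(.003,y1-np.sign(y1-y0)*.006,tip)); move_linear(bw(.003,y1-np.sign(y1-y0)*.006,tip+.12),vel=.2); open_jaws()
E
python3 - <<'E'
from h import *
cs=cards(); print([(b[0].round(3),b[3].round()) for b in cs])
b=min(cs,key=lambda b:np.linalg.norm(b[0]-[.5015,-.154]))
w=pick(b[0],b[1])
if abs(w-.021)<.003:
    place(.020,.017)
    push(-.012,.044)
s=snapshot("wrist"); cv2.imwrite("pics/w2.png",s["pixels"][:,:,::-1])
p=bw(-.18,-.12,.30); goto(p,down(best(p,YAW+np.pi/2)))
s=snapshot("top"); cv2.imwrite("pics/t4.png",cv2.resize(s["pixels"][130:265,165:405,::-1],None,fx=3.3,fy=3.3)); st()
E
```

```text
[(array([ 0.502, -0.154]), array([338., 230.])), (array([ 0.522, -0.273]), array([387., 222.])), (array([ 0.596, -0.159]), array([339., 192.]))]
at card hit=False t47.3 p [ 0.5021 -0.154   0.0042] F [ 0.5  0.6 -1. ] w0.0879 q7 -0.42
lifted t49.6 p [ 0.5009 -0.1538  0.1525] F [-0.   0.2 -0.7] w0.0205 q7 -0.24
over t50.7 p [0.5706 0.1082 0.1663] F [ 0.2 -0.1 -0.5] w0.0206 q7 0.75
w 0.02070176390460532
placed hit=False t52.7 p [0.5709 0.1098 0.0173] F [-0.6  0.5  0.5] w0.0205 q7 0.60
push hits False False False
pushed t58.6 p [0.5712 0.1332 0.0164] F [0.3 0.4 0.2] w0.0004 q7 0.56
 t63.1 p [ 0.3851 -0.0267  0.2998] F [-0.9  0.8  0.7] w0.0880 q7 -1.61
```

View pics/t4.png

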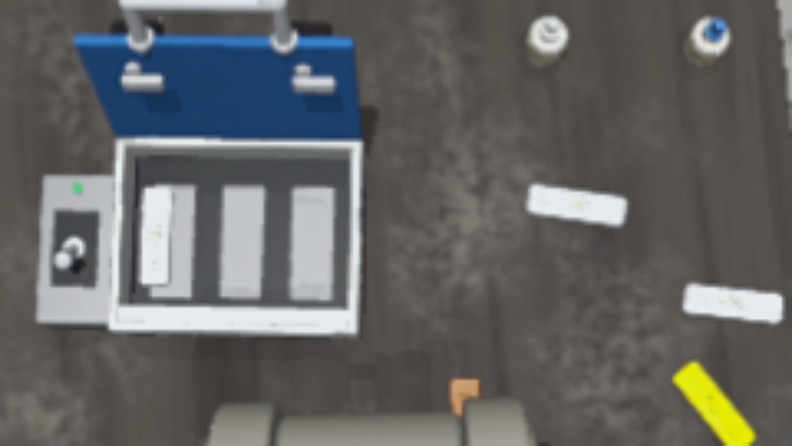

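The first card lies flat at the left side. Load the other two.

```bash
python3 - <<'E'
from h import *
for i,(goal,near) in enumerate([((-.020,True),[.596,-.159]),((0,False),[.522,-.273])]):
    if i: p=bw(-.18,-.10,.30); goto(p,down(best(p,YAW+np.pi/2)))
    cs=cards(); print([(b[0].round(3),b[3].round()) for b in cs])
    b=min(cs,key=lambda b:np.linalg.norm(b[0]-near))
    w=pick(b[0],b[1])
    if abs(w-.021)>.003: print("BAD PICK"); break
    place(goal[0],.017)
    if goal[1]: push(.012,-.0455)
p=bw(-.18,-.12,.30); goto(p,down(best(p,YAW+np.pi/2)))
s=snapshot("top"); cv2.imwrite("pics/t5.png",cv2.resize(s["pixels"][130:265,165:405,::-1],None,fx=3.3,fy=3.3)); st()
E
```

```text
[(array([ 0.522, -0.273]), array([387., 222.])), (array([ 0.596, -0.159]), array([339., 192.]))]
at card hit=False t65.8 p [ 0.5964 -0.1592  0.0043] F [-0.4  1.3  0.6] w0.0882 q7 -0.40
lifted t68.0 p [ 0.5951 -0.159   0.1523] F [ 0.1  1.  -0.8] w0.0208 q7 -0.28
over t69.1 p [0.5701 0.0685 0.1665] F [-0.1 -0.9 -0.2] w0.0207 q7 0.83
w 0.02030929980120073
placed hit=False t71.0 p [0.5701 0.0698 0.0173] F [0.2 0.1 0.2] w0.0204 q7 0.68
push hits False False False
pushed t77.1 p [0.5694 0.0446 0.0165] F [-0.1  0.5  1.1] w0.0003 q7 0.72
[(array([ 0.522, -0.273]), array([387., 222.]))]
at card hit=False t83.4 p [ 0.5225 -0.2734  0.0043] F [-0.1  0.6  0.1] w0.0875 q7 -0.19
lifted t85.7 p [ 0.5213 -0.273   0.1524] F [-0.5  0.3  0.3] w0.0201 q7 -0.05
over t87.0 p [0.5706 0.088  0.1666] F [-0.6 -0.8  0. ] w0.0207 q7 0.78
w 0.020601401680700626
placed hit=False t89.0 p [0.5706 0.0898 0.0173] F [ 0.6 -0.6 -0.2] w0.0205 q7 0.63
 t93.1 p [ 0.3851 -0.0267  0.2997] F [-0.1  0.2  0.1] w0.0878 q7 -1.61
```

View pics/t5.png

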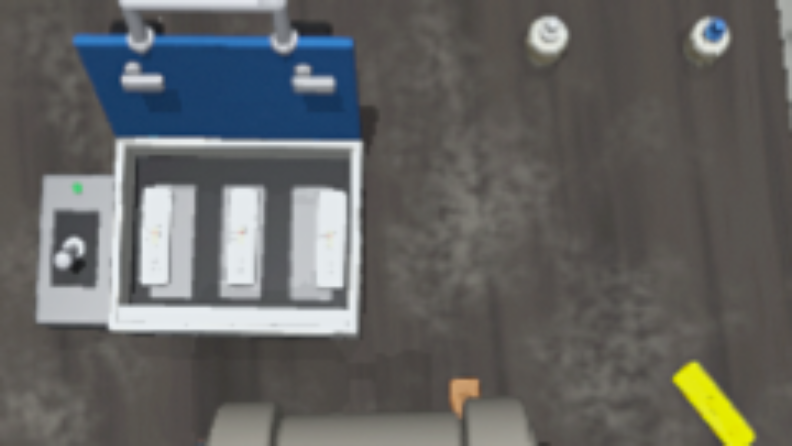

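All three white cards lie flat and apart. Now lower the panel, gripping the bar shallowly so the last bit can be released clear of the panel edge. Then press it shut.

```bash
sed -i 's/def swing(a,b,y,n=18,vel=.12):/def swing(a,b,y,n=18,vel=.12,depth=.017):/; s/move_linear(\*bpose(th,y),vel=vel)/move_linear(*bpose(th,y,depth),vel=vel)/' h.py
python3 - <<'E'
from h import *
y=YAW; d=.010; o=down(y)
goto(bar(1.8,.07),o)
print(move_linear(bar(1.8,-d),vel=.12,force_limit=12)); clamp(40); st("grip")
if swing(1.8,.34,y,15,depth=d):
    st("low"); open_jaws(); move_linear(read_state()["position"]+[0,0,.06],vel=.15); pause(1.0)
    clamp(20); p=bw(-.055,0,.085); move_linear(p+[0,0,.03],vel=.15)
    print("press hit",move_linear(p-[0,0,.026],vel=.03,force_limit=10)); st("pressed")
    move_linear(p+[0,0,.08],vel=.2); open_jaws()
    p=bw(-.20,-.12,.25); goto(p,down(best(p,YAW)))
    s=snapshot("top"); cv2.imwrite("pics/t6.png",cv2.resize(s["pixels"][130:265,165:405,::-1],None,fx=3.3,fy=3.3))
    for b in blobs(s,blue(s),.063,amin=300): print("blue",b[0].round(4),round(b[1],3),np.round(b[2],1),b[3].round())
st()
E
```

```text
False
grip t96.3 p [0.6794 0.0876 0.2292] F [-0.1  0.7 -0.2] w0.0086 q7 -0.59
low t100.8 p [0.4633 0.0924 0.1101] F [ 2.4  5.3 -1.8] w0.0090 q7 -0.78
press hit True
pressed t107.2 p [0.5123 0.0908 0.0634] F [-1.6  0.1  7.4] w0.0007 q7 -0.83
blue [0.5677 0.0891] 1.553 [176.5 138.9] [236. 195.]
 t110.1 p [ 0.3659 -0.0261  0.2501] F [ 0.2 -0.1  0.4] w0.0877 q7 -0.01
```

View pics/t6.png

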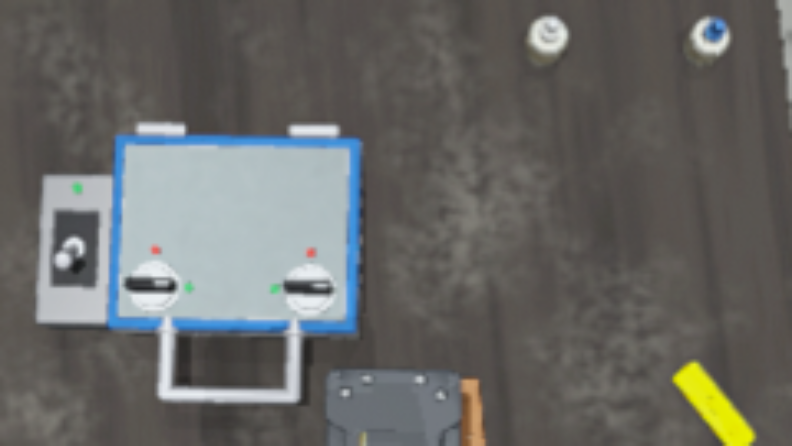

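The panel is shut: contact at z=63.4 mm, and the blue outline matches the start. Lock both fasteners.

```bash
python3 - <<'E'
from h import *
for side in (-1,1):
    p=bw(-.040,.055*side,.071)
    y=best(p+[0,0,.08],YAW,(-1.6,))
    goto(p+[0,0,.08],down(y))
    print(move_linear(p,vel=.1,force_limit=15)); st("down")
    clamp(25); st("clamped")
    y0=tool_yaw(); spin(-np.pi/2-.04); st("spun"); print(tool_yaw()-y0)
    clamp(3); move_linear(read_state()["position"]+[0,0,.035],vel=.1); st("slid up"); open_jaws(); move_linear(p+[0,0,.1],vel=.2)
p=bw(-.20,-.12,.25); goto(p,down(best(p,YAW)))
s=snapshot("top"); cv2.imwrite("pics/t7.png",cv2.resize(s["pixels"][170:235,165:285,::-1],None,fx=6,fy=6,interpolation=cv2.INTER_CUBIC)); np.savez("/tmp/t7.npz",**{k:np.array(v) for k,v in s.items()})
print("pivot px",proj(s,[bw(-.012,.1165,.053),bw(-.012-.0136,.1165,.085),bw(-.04,.055,.0885)]).round(1).tolist()); st()
E
```

```text
False
down t113.1 p [0.5267 0.0358 0.0715] F [-0.2 -0.2 -0.2] w0.0877 q7 2.27
clamped t114.2 p [0.5265 0.0355 0.071 ] F [ 2.2  0.2 -1.6] w0.0094 q7 2.27
spun t115.7 p [0.5262 0.0359 0.071 ] F [-1.6  1.4  0.6] w0.0090 q7 0.66
-1.6089525100432227
slid up t116.4 p [0.5267 0.0351 0.1065] F [ 0.3 -0.5  0.3] w0.0003 q7 0.70
False
down t120.4 p [0.5287 0.1458 0.0715] F [0.1 0.  1. ] w0.0879 q7 2.07
clamped t121.6 p [0.5286 0.1454 0.071 ] F [ 0.4  1.4 -1.2] w0.0088 q7 2.07
spun t123.1 p [0.5283 0.1459 0.071 ] F [-0.7  1.  -0.1] w0.0087 q7 0.46
-1.6089131857455983
slid up t123.8 p [0.5289 0.145  0.1065] F [0.3 0.2 1.4] w0.0005 q7 0.50
pivot px [[186.8, 205.1], [183.2, 209.0], [209.2, 215.5]]
 t126.7 p [ 0.3656 -0.0259  0.25  ] F [ 0.5 -0.4  0. ] w0.0879 q7 0.01
```

View pics/t7.png

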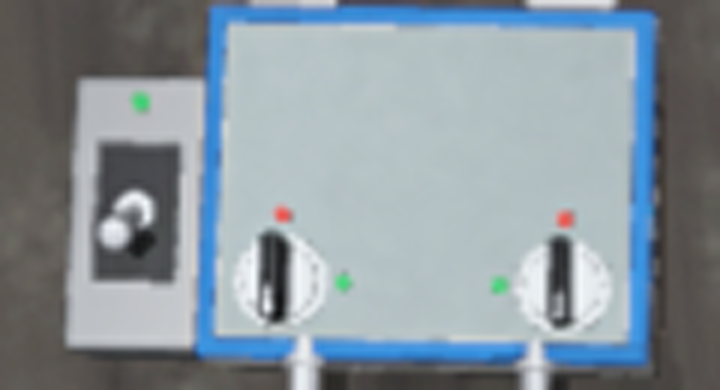

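Both fasteners are locked, ticks to the front. The bat tip at px (184,209) agrees with the predicted (183,209). Flip the switch now.

```bash
python3 - <<'E'
from h import *
p=bw(-.066,.1165,.075); y=best(p+[0,0,.08],YAW+np.pi/2); o=down(y)
goto(p+[0,0,.10],o); clamp(20)
print(move_linear(p,o,vel=.12,force_limit=10)); st("front of bat")
print("hit",move_linear(bw(-.020,.1165,.075),vel=.04,force_limit=15)); st("pushed")
move_linear(p,vel=.1); move_linear(p+[0,0,.12],vel=.2); open_jaws()
p=bw(-.20,-.12,.25); goto(p,down(best(p,YAW)))
s=snapshot("top"); cv2.imwrite("pics/t8.png",cv2.resize(s["pixels"][120:300,165:425,::-1],None,fx=3,fy=3,interpolation=cv2.INTER_CUBIC))
print("on tip px",proj(s,[bw(-.012+.0136,.1165,.085)])[0]); st()
E
```

```text
False
front of bat t130.1 p [0.5039 0.2079 0.0757] F [0.3 0.2 0.8] w0.0003 q7 0.27
hit False
pushed t131.4 p [0.5493 0.2066 0.075 ] F [ 0.3  1.  -0.2] w0.0002 q7 0.34
on tip px [183.75275564 197.30488822]
 t135.2 p [ 0.3657 -0.0256  0.2503] F [-0.3  0.5 -0.6] w0.0878 q7 0.05
```

View pics/t8.png

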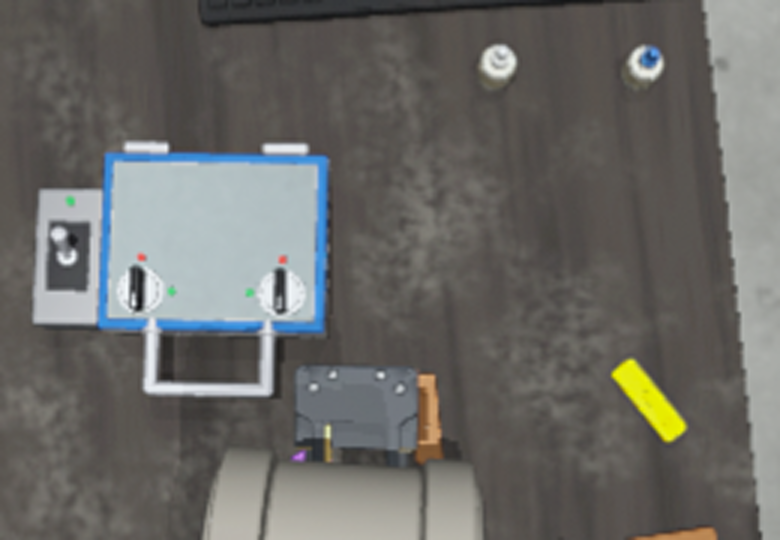

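The bat leans back: its tip at crop (58,234) is px (184,198), against a predicted (184,197). Both fasteners are locked, the panel is shut and the bottles are standing. Handing in.

```bash
python3 -c "
from cell import *
print(finish_job(), read_state()['time'])"
```

```text
the job is handed in; nothing more can be done
the job is handed in; nothing more can be done
```

The job is done and handed in; the robot's clock read about 135 s at the last check, against the 200 s limit. I unlocked both fasteners, opened the panel to its stop and laid all three white cards flat and apart on the tray floor. Then I shut the panel, locked both fasteners and flipped the switch on last.

**Last checks (top camera):**
- **Cards:** all three were flat and separate just before the panel was shut. I could not see them afterwards.
- **Panel:** shut. The pressing finger touched it at 63.4 mm against the 63 mm expected, and its blue outline matched the start.
- **Fasteners:** both wings line up with their red dots, ticks to the front.
- **Switch:** the bat tip was within about 1 pixel of its predicted "on" position.
- **Rest of the desk:** both dropper bottles are standing. I did not handle any of the coloured look-alikes.

**What went wrong on the way:**
- **Fasteners:** my first turn went the wrong way, so the wings pressed against their locked stops with under 9 N on the tool. I fixed the direction and repeated it.
- **Handle:** on the first grip the rear finger touched the panel edge, stopped by the 15 N force limit. The bar then slipped out at a small angle and the panel sank shut. I regripped it from further forward.
- **Closing:** I let the panel sink the last 0.34 rad on its damped hinge before pressing it shut.
- **Knocked card:** one card was pushed aside during the run. I found its new position before picking it up.

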